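# Put the jar and the shaker away in the drawer

## Robot

A 6-joint arm with a two-finger parallel gripper is mounted at the origin on a cart in front of the work surface, level with it; the furniture and walls round the work are solid. World frame = base frame: x ahead of the robot, y to its left, z up, the work surface at z = 0. Lengths are in m, angles in rad, forces in N, time in s.
With the tool pointing down it reaches from about 0.375 to 0.75 m from the base axis. Payload 9 kg.
Tool frame: the origin (TCP) lies midway between the tips of the shut fingers; the grasp point (between the pads) lies behind it (robot.grip_point_offset is the z of the grasp point in the tool frame, in m); z points along the fingers, y is the line along which they close (so a half turn about z gives the same grasp; the last joint's range is limited). The gripper opens to 85 mm and grips with 20 to 120 N. Pads are 22 mm wide; open, the fingers measure 114 mm over their backs; the gripper's body (76 mm by 85 mm) begins 54 mm behind the grasp point. The pads swing forward as they close: fully open they stand 13 mm farther back than shut.
Start: joints at [1.015, 0.104, 0.097, 1.564, 0, 1.353], TCP at [0.199, 0.566, 0.231] pointing down, gripper open.
Joint ranges: [-2.99, 2.99], [-0.84, 1.86], [-1.1, 1.16], [-1.84, 2.11], [-1.51, 1.56], [-3.14, 3.14]. Speed limits (rad/s): [2.22, 2.22, 2.57, 3.14, 3.14, 3.14].

## Interface

Orientations are given as a 3x3 rotation matrix whose columns are the frame's x, y, z axes.
In Python, from workcell import robot gives the robot as it stands. The module is installed in compiled form; this text tells all that it offers.
- The arm moves only by the tool arm_command, never from a script. Its argument "deltas" is a list of rows, each an object with "xyz": the shift along the tool's x, y, z in cm, a list of three; "roll": the turn about the tool's z in degrees. A call has exactly 10 rows; each row shifts and turns the commanded pose from where the row before left it, along the tool's axes as they then stand; what a row does not reach is not made up. A row lasts 1/12 s, in which the tool goes at most 41.7 mm and 7.16 degrees, less where a joint would pass 70% of its speed; a pose out of reach is approached as far as the arm can. A call is refused whole if a number of a shift passes 4.17 or a number of a turn 7.16, either way. A call with a gripper value outside its range is refused whole. "claw" is the opening, from -1 (shut) to 1 (fully open), set as the call begins (left out, the last holds). The fingers move at their own pace and stop on an object; "squeeze" is the grip in N (left out, the last holds). Time passes only in rows, so rows that do not move let the fingers close, or fill a call up. It gives the time, the measured TCP pose, the force, the opening and the grip force at its end, in the units of the state.
- robot.get_obs(): the state, without advancing time (a new reading comes with each control period).
- robot.capture(name): name is "scene" or "top"; returns a dict with "image" (480x640x3 uint8, red, green, blue), "K" (3x3 intrinsics, pixels), "extrinsics" (4x4, takes a point from world to camera coordinates). Camera axes: x right, y down, z forward; pixel columns grow to the right and rows downward; lengths in m; the calibration is good to about 2 mm. A picture is of the moment at which its call begins. There is no depth.
- robot.close_job(): hands the job in; it is judged then, once.
The state is a dict: "clock": time; "joint_pos": joint angles; "qvel": joint speeds; "effort": joint torques, N m; "ee_pos": TCP position; "tool_rot": TCP orientation; "ft_force": force on the tool from outside, world axes, zero at the start; "torque": the same for the moment, N m; "opening": finger opening in m; "grasp_force": force on a finger pad.
Only numpy, scipy, OpenCV 4.12 (cv2) and the standard library are available. Lean on these libraries where they do the work, as an engineer would, in place of code of your own. Each camera call takes 0.05 s, during which the arm holds its last target. There are 200 camera calls.

## Task

Stand the squat glass jar and the small domed shaker upright in the open drawer of the little wooden drawer unit, one in each of its two compartments, setting them down gently. When both stand in it, slide the drawer fully shut, flush with the unit's face, without upsetting them, and leave the other things on the worktop where they are.

Things in the scene. Friction and masses are not known exactly. Their poses are not given: they have to be found in the camera images.
- sesame_jar: Squat clear glass jar with a flat grey metal screw lid and pale grains inside, standing on the worktop to one side of the drawer; 54 mm diameter, 85 mm tall, 0.19 kg. Origin at the centre of its underside, z up.
- shaker: Small shaker, grey pepper inside, with a domed grey top, standing on the worktop at the other side of the drawer; 44 mm diameter for its lower 74 mm, the dome 34 mm diameter above; 90 mm tall, 0.10 kg. Origin at the centre of its underside, z up. (A like one far back on the raised ledge is not meant.)
- drawer_unit: Light wooden unit fixed on the worktop, 200 deep (x), 226 wide (y), 230 mm tall. Origin at the centre of its underside; its flat face looks to the robot at x = -100 mm. The lower drawer is open; the upper front is fixed and flush with the face: no room for a gripper above the lower front when nearly shut: push the last part with the tool tilted 30 to 45 degrees, fingers pointing away and down.
- drawer (a joint): Lower drawer: how far it is open, m. 0 is fully shut with its front flush with the unit's face, 0.16 fully open; it stays where it is left (about 2 N of friction).
- drawer_tray: Tray moving with the drawer, axes as the unit's; origin mid-width at the foot of the outer face of its front, 8 mm above the worktop. Front: 12 mm thick, 104 mm high, with a 60 x 18 mm finger cut-out in its upper edge. Floor top at z = 5; side walls 40 mm high at y = +-101, divider 34 mm high along y = 0, back wall at x = 182. Each compartment is about 95 x 170 mm.
- cell_left (a point): Point on the floor of the drawer's left (+y) compartment, 72 mm behind the outer face of the front, mid-width: a good place to set a thing down in the open part. Axes as the drawer tray's.
- cell_right (a point): The same in the right (-y) compartment.
- front_centre (a point): Point on the outer face of the drawer front, mid-width, 45 mm above its foot (53 mm above the worktop): a good place to push. x points into the unit.
- spice_jar: Bystander: tall slim spice jar with a black cap, 41 mm diameter, 105 mm tall, to the left of the unit. Leave it.
- water_glass: Bystander: clear tumbler, 80 mm diameter, 91 mm tall, at the right. Leave it.
- tongs: Bystander: steel tongs lying flat near the front edge, 152 mm long, 13 mm tall. Leave them.
- small_dish: Bystander: small square beige dish, 61 mm wide, 30 mm tall, near the front edge. Leave it.
Mind the look-alikes: they are no part of the job. Leave any turquoise look-alike of the shaker alone.

How it is judged:
By the outcome, as a careful person would: the job done as asked, in the order asked, and still so for the second after the job is handed in, with the robot touching nothing.
It also fails if it takes over 72 s, if anything falls off the work surface, if the arm or the gripper's body presses on something with over 40 N, if the wrist force passes 120 N, or if a joint passes its speed limit or range.

## Working session

There is one attempt and no reset: what is moved stays moved. The work goes in short steps, Python scripts to look and compute and a tool call to move; the robot and the scene stay as the last step left them, time stands still between calls to the robot, and variables do not carry over. Pictures are saved under pics/ and viewed, at most 10 in all, crops included, and the job is handed in when it is done.

Besides the shell and the picture viewer there is one more tool, called after "Emit:" as name([rows], argument=value, ...), one row to a line, values as JSON. arm_command: Moves the arm, as the interface text tells. Its arguments: {"type":"object","properties":{"deltas":{"type":"array","items":{"type":"object","properties":{"xyz":{"type":"array","items":{"type":"number"}},"roll":{"type":"number"}}}},"claw":{"type":"number"},"squeeze":{"type":"number"}},"required":["deltas"]}

```bash
mkdir -p pics; cat > h.py <<'E'
import numpy as np, cv2
from workcell import robot
def cap(n,f=None):
    c=robot.capture(n)
    if f: cv2.imwrite(f,c["image"][:,:,::-1])
    return c
def ray(c,u,v,z):
    E=np.array(c["extrinsics"]);R=E[:3,:3];t=E[:3,3];o=-R.T@t
    d=R.T@np.linalg.inv(c["K"])@np.array([u,v,1.]);return o+d*(z-o[2])/d[2]
def proj(c,p):
    E=np.array(c["extrinsics"]);q=np.array(c["K"])@(E[:3,:3]@np.array(p)+E[:3,3]);return q[:2]/q[2]
E
python3 - <<'E'
from h import *
for n in("scene","top"):
    c=cap(n,f"pics/{n}0.png");print(n,np.round(c["K"],1).tolist(),np.round(c["extrinsics"],3).tolist())
o=robot.get_obs();print({k:np.round(v,3).tolist() for k,v in o.items()},robot.grip_point_offset)
E
```

```text
scene [[567.0, 0.0, 328.6], [0.0, 567.0, 236.2], [0.0, 0.0, 1.0]] [[0.342, -0.94, -0.005, -0.151], [-0.513, -0.182, -0.839, 0.363], [0.787, 0.29, -0.544, 0.791], [0.0, 0.0, 0.0, 1.0]]
top [[531.6, 0.0, 321.6], [0.0, 531.6, 246.2], [0.0, 0.0, 1.0]] [[0.058, -0.998, -0.014, 0.047], [-0.851, -0.042, -0.524, 0.533], [0.522, 0.042, -0.852, 0.818], [0.0, 0.0, 0.0, 1.0]]
{'clock': 0.1, 'joint_pos': [1.015, 0.105, 0.097, 1.564, -0.0, 1.353], 'qvel': [-0.0, -0.001, 0.004, 0.001, -0.0, -0.001], 'effort': [0.005, -55.821, 50.472, 0.013, -0.0, 0.0], 'ee_pos': [0.199, 0.566, 0.231], 'tool_rot': [[-0.943, 0.331, -0.001], [0.331, 0.943, -0.001], [0.0, -0.001, -1.0]], 'ft_force': [-0.623, -0.042, -0.249], 'torque': [0.023, -0.015, 0.013], 'grasp_force': 0.0, 'opening': 0.085} -0.0187
```

View pics/scene0.png

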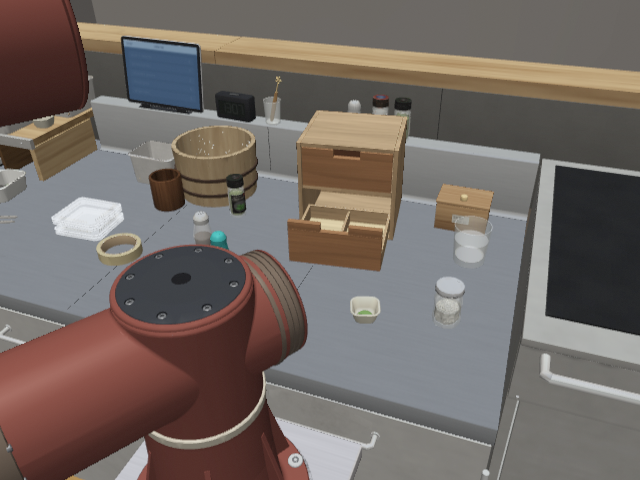

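View pics/top0.png

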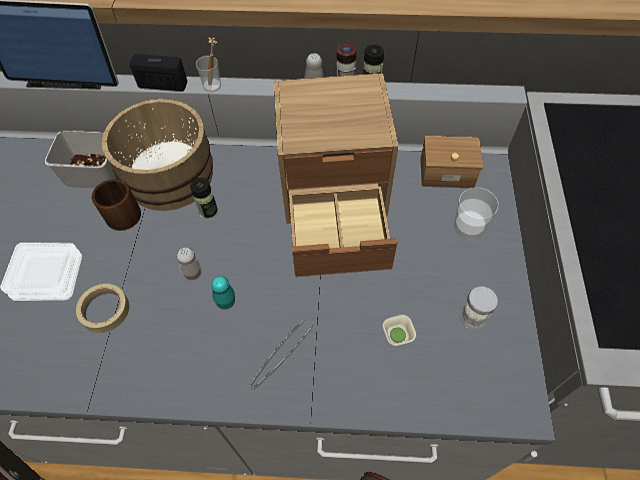

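The scene view shows the jar at (449,300), the shaker at (202,225) and the turquoise decoy at (219,243). In the top view the jar lid is at (482,300), the shaker dome at (186,256), the decoy at (222,290), and the drawer front spans about (293,250)–(395,240). I'll enlarge these areas.

```bash
python3 - <<'E'
from h import *
a=cv2.imread("pics/top0.png");b=cv2.imread("pics/scene0.png")
m=np.zeros((600,800,3),np.uint8)
r=lambda im,x,y,w,h,k:cv2.resize(im[y:y+h,x:x+w],None,fx=k,fy=k,interpolation=cv2.INTER_CUBIC)
m[:300,:360]=r(a,280,180,120,100,3)
m[:300,360:580]=r(a,455,280,55,75,4)
m[:300,580:800]=r(a,165,240,55,75,4)
m[300:600,:360]=r(b,280,190,120,100,3)
m[300:600,360:580]=r(b,420,265,55,75,4)
m[300:600,580:800]=r(b,180,200,55,75,4)
cv2.imwrite("pics/m.png",m)
E
```

```text
(no output)
```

View pics/m.png

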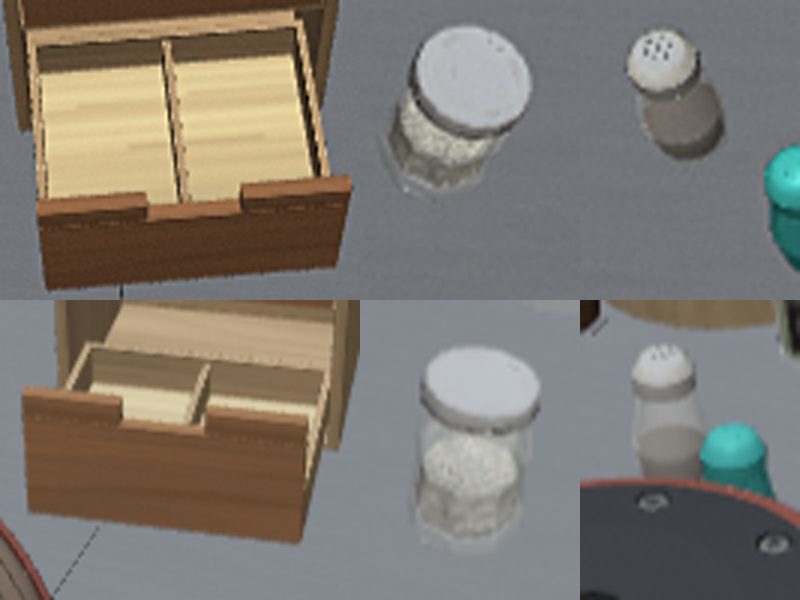

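```bash
python3 - <<'E'
from h import *
t=cap("top");s=cap("scene")
def tri(a,b):
    P=[np.array(c["K"])@np.array(c["extrinsics"])[:3] for c in(t,s)]
    x=cv2.triangulatePoints(P[0],P[1],np.array(a,float).reshape(2,1),np.array(b,float).reshape(2,1)).ravel();return np.round(x[:3]/x[3],4)
for n,a,b,z in [("jar",(483.3,299.3),(450.3,285),.085),("shaker",(185.8,255.5),(201,217.5),.08),("BL",(296,276),(289.3,260.7),.008),("BR",(392.3,268),(380,271),.008),("TL",(293.3,253),(288,221.7),.112),("TR",(396.7,242),(382.3,232.5),.112)]:
    print(n,tri(a,b),np.round(ray(t,*a,z),4),np.round(ray(s,*b,z),4))
# shaker base front edge, decoy
print("shaker base edge",ray(t,165+110/4,240+158/4,0), "decoy",ray(t,222,285,.08),ray(t,225,308,0))
for n,p in [("dish",(399,331)),("glass",(475,225)),("tongs",(303,323)),("spice",(205,212))]: print(n,ray(t,*p,0.0))
E
```

```text
jar [ 0.4701 -0.2275  0.0864] [ 0.4696 -0.2263  0.085 ] [ 0.4736 -0.2285  0.085 ]
shaker [0.5418 0.3439 0.0765] [0.5385 0.3442 0.08  ] [0.5382 0.3392 0.08  ]
BL [0.5429 0.1304 0.0078] [0.5423 0.131  0.008 ] [0.5432 0.1298 0.008 ]
BR [ 0.5714 -0.0686  0.0089] [ 0.5711 -0.0678  0.008 ] [ 0.5735 -0.0691  0.008 ]
TL [0.5374 0.1277 0.1119] [0.5356 0.1298 0.112 ] [0.5393 0.1262 0.112 ]
TR [ 0.5756 -0.0679  0.1041] [ 0.5698 -0.0659  0.112 ] [ 0.5648 -0.0716  0.112 ]
shaker base edge [0.52752029 0.34670356 0.        ] decoy [0.47730169 0.2627037  0.08      ] [0.46633721 0.26890805 0.        ]
dish [ 0.43474354 -0.08004313  0.        ]
glass [ 0.69316259 -0.25117473  0.        ]
tongs [0.44190255 0.10916019 0.        ]
spice [0.69948297 0.35030347 0.        ]
```

Emit:
arm_command([
  {"xyz": [0,0,0],"roll": -6.95},
  {"xyz": [0,0,0],"roll": -6.95},
  {"xyz": [0,0,0],"roll": -6.95},
  {"xyz": [0,0,0],"roll": -6.95},
  {"xyz": [-2.2,-2.0,0],"roll": 0},
  {"xyz": [-2.2,-2.0,0],"roll": 0},
  {"xyz": [-2.2,-2.0,0],"roll": 0},
  {"xyz": [-2.2,-2.0,0],"roll": 0},
  {"xyz": [-2.2,-2.0,0],"roll": 0},
  {"xyz": [-2.2,-2.0,0],"roll": 0},
], claw=1, squeeze=30)

```text
clock: 1.03
ee_pos: [0.348, 0.4658, 0.2312]
tool_rot: [[-0.989, -0.147, -0.0], [-0.147, 0.989, -0.0], [0.0, -0.0, -1.0]]
ft_force: [0.6, 1.1, -0.2]
opening: 0.0856
grasp_force: 0.0
```

Emit:
arm_command([
  {"xyz": [-2.51,-2.15,0],"roll": 0},
  {"xyz": [-2.51,-2.15,0],"roll": 0},
  {"xyz": [-2.51,-2.15,0],"roll": 0},
  {"xyz": [-2.51,-2.15,0],"roll": 0},
  {"xyz": [-2.51,-2.15,0],"roll": 0},
  {"xyz": [-2.51,-2.15,0],"roll": 0},
  {"xyz": [-2.51,-2.15,0],"roll": 0},
  {"xyz": [0,0,3],"roll": 0},
  {"xyz": [0,0,3],"roll": 0},
  {"xyz": [0,0,2],"roll": 0},
])

```text
clock: 1.87
ee_pos: [0.5428, 0.3428, 0.1483]
tool_rot: [[-0.989, -0.146, -0.002], [-0.146, 0.989, -0.001], [0.002, -0.0, -1.0]]
ft_force: [-0.1, -0.4, -1.4]
opening: 0.0855
grasp_force: 0.0
```

```bash
python3 - <<'E'
from h import *
a=cap("top")["image"][200:320,100:260,::-1];b=cap("scene")["image"][140:260,130:290,::-1]
r=lambda im:cv2.resize(im,None,fx=2.5*1,fy=2.5,interpolation=cv2.INTER_CUBIC)
cv2.imwrite("pics/m1.png",np.hstack([r(a),r(b)]))
E
```

```text
(no output)
```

View pics/m1.png

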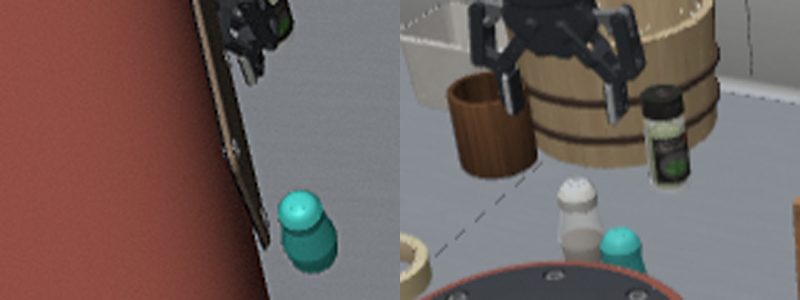

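The scene crop shows the shaker dome at (577,185) in the crop, roughly centred between the open fingers (510,100) and (617,105). The arm hides it in the top view. I'm descending.

Emit:
arm_command([
  {"xyz": [0,0,2],"roll": 0},
  {"xyz": [0,0,2],"roll": 0},
  {"xyz": [0,0,2],"roll": 0},
  {"xyz": [0,0,2],"roll": 0},
  {"xyz": [0,0,1.3],"roll": 0},
  {"xyz": [0,0,1],"roll": 0},
  {"xyz": [0,0,1],"roll": 0},
  {"xyz": [0,0,0],"roll": 0},
  {"xyz": [0,0,0],"roll": 0},
  {"xyz": [0,0,0],"roll": 0},
])

```text
clock: 2.8
ee_pos: [0.5436, 0.344, 0.0395]
tool_rot: [[-0.989, -0.147, 0.001], [-0.147, 0.989, 0.001], [-0.001, 0.0, -1.0]]
ft_force: [-0.2, 0.9, 0.4]
opening: 0.0856
grasp_force: 0.0
```

Emit:
arm_command([
  {"xyz": [0,0,0],"roll": 0},
  {"xyz": [0,0,0],"roll": 0},
  {"xyz": [0,0,0],"roll": 0},
  {"xyz": [0,0,0],"roll": 0},
  {"xyz": [0,0,0],"roll": 0},
  {"xyz": [0,0,0],"roll": 0},
  {"xyz": [0,0,0],"roll": 0},
  {"xyz": [0,0,0],"roll": 0},
  {"xyz": [0,0,0],"roll": 0},
  {"xyz": [0,0,0],"roll": 0},
], claw=-1, squeeze=25)

```text
clock: 3.63
ee_pos: [0.5433, 0.3441, 0.039]
tool_rot: [[-0.989, -0.147, 0.001], [-0.147, 0.989, 0.001], [-0.001, 0.001, -1.0]]
ft_force: [-1.0, 0.6, 5.0]
opening: 0.0371
grasp_force: 25.0
```

```bash
python3 - <<'E'
from h import *
b=cap("scene")["image"][170:260,150:270,::-1]
cv2.imwrite("pics/m2.png",cv2.resize(b,None,fx=5,fy=5,interpolation=cv2.INTER_CUBIC))
E
```

```text
(no output)
```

View pics/m2.png

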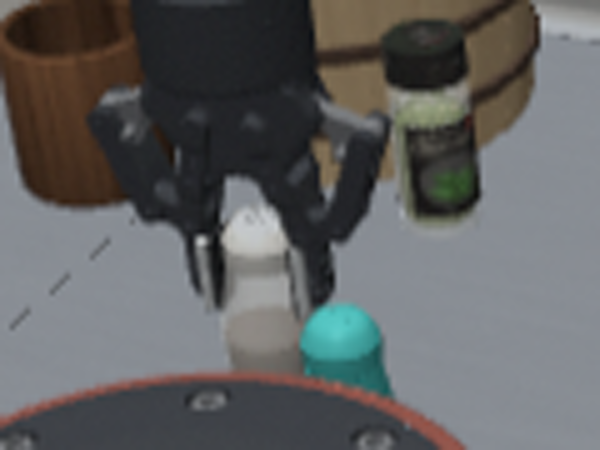

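The pads hold the shaker upright, but at its narrow neck. I'll regrip 1.2 cm lower.

Emit:
arm_command([
  {"xyz": [0,0,0],"roll": 0},
  {"xyz": [0,0,0],"roll": 0},
  {"xyz": [0,0,0],"roll": 0},
  {"xyz": [0,0,0.4],"roll": 0},
  {"xyz": [0,0,0.4],"roll": 0},
  {"xyz": [0,0,0.4],"roll": 0},
  {"xyz": [0,0,0.2],"roll": 0},
  {"xyz": [0,0,0],"roll": 0},
  {"xyz": [0,0,0],"roll": 0},
  {"xyz": [0,0,0],"roll": 0},
], claw=0.5)

```text
clock: 4.52
ee_pos: [0.5431, 0.3438, 0.0245]
tool_rot: [[-0.989, -0.147, 0.0], [-0.147, 0.989, 0.0], [-0.0, 0.0, -1.0]]
ft_force: [-0.1, 0.6, -0.1]
opening: 0.0641
grasp_force: 0.0
```

Emit:
arm_command([
  {"xyz": [0,0,0],"roll": 0},
  {"xyz": [0,0,0],"roll": 0},
  {"xyz": [0,0,0],"roll": 0},
  {"xyz": [0,0,0],"roll": 0},
  {"xyz": [0,0,0],"roll": 0},
  {"xyz": [0,0,0],"roll": 0},
  {"xyz": [0,0,0],"roll": 0},
  {"xyz": [0,0,0],"roll": 0},
  {"xyz": [0,0,0],"roll": 0},
  {"xyz": [0,0,0],"roll": 0},
], claw=-1, squeeze=25)

```text
clock: 5.35
ee_pos: [0.5433, 0.344, 0.025]
tool_rot: [[-0.989, -0.147, 0.001], [-0.147, 0.989, 0.001], [-0.001, 0.001, -1.0]]
ft_force: [-1.1, 0.8, 6.0]
opening: 0.0408
grasp_force: 25.6
```

Emit:
arm_command([
  {"xyz": [0,0,-1],"roll": 0},
  {"xyz": [0,0,-2],"roll": 0},
  {"xyz": [0,0,-2.5],"roll": 0},
  {"xyz": [0,0,-2.5],"roll": 0},
  {"xyz": [0,0,-2.5],"roll": 0},
  {"xyz": [0,0,-2.5],"roll": 0},
  {"xyz": [0,0,-1.5],"roll": 0},
  {"xyz": [-0.3,-1.2,0],"roll": 0},
  {"xyz": [-0.4,-2,0],"roll": 0},
  {"xyz": [-0.4,-2,0],"roll": 0},
])

```text
clock: 6.18
ee_pos: [0.5614, 0.2929, 0.1685]
tool_rot: [[-0.989, -0.148, -0.001], [-0.148, 0.989, -0.001], [0.001, -0.0, -1.0]]
ft_force: [1.4, 0.2, -1.5]
opening: 0.0407
grasp_force: 25.4
```

```bash
python3 - <<'E'
from h import *
t=cap("top");a=t["image"][160:300,260:420,::-1]
cv2.imwrite("pics/m3.png",cv2.resize(a,None,fx=4,fy=4,interpolation=cv2.INTER_CUBIC))
E
```

```text
(no output)
```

View pics/m3.png

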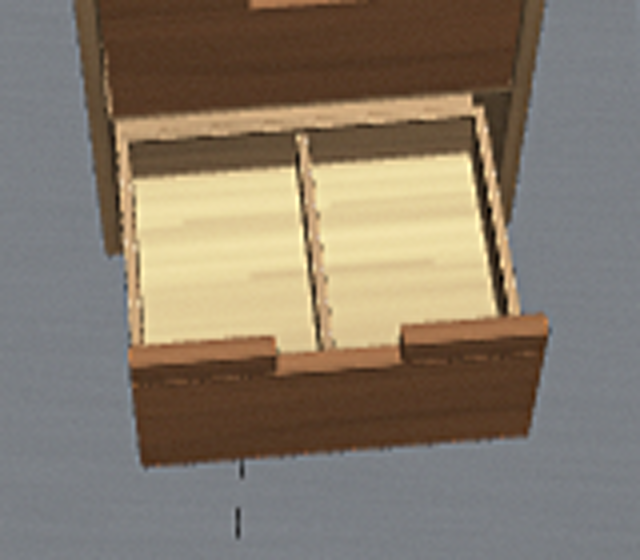

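The crop gives a clear view of the drawer: divider top from (303,140) to (321,310), left wall along x≈125–137, right wall (480,112)–(515,310), and the front's outer bottom corners at (144,466) and (527,436). I'll check the cell positions against these.

```bash
python3 - <<'E'
from h import *
t=cap("top")
g=lambda x,y,z:np.round(ray(t,260+x/4,160+y/4,z),4)
for n,p in dict(div_b=(303,140,.042),div_f=(319,300,.042),lw_b=(123,130,.048),lw_f=(137,335,.048),rw_b=(481,112,.048),rw_f=(514,310,.048),fl_l=(135,177,.013),fl_r=(470,155,.013),BL=(144,466,.008),BR=(527,436,.008),TLo=(131,374,.112),TRo=(548,345,.112),unitBL=(108,254,0)).items(): print(n,g(*p))
for yaw in(.148,):
    ex=np.array([np.cos(yaw),np.sin(yaw),0]);ey=np.array([-ex[1],ex[0],0]);o=np.array([.556,.0305,.008])
    for p in[(72,50.5,5),(72,-50.5,5),(182,0,34),(0,0,104)]:
        w=o+(p[0]*ex+p[1]*ey)/1e3+[0,0,p[2]/1e3];q=proj(t,w);print(p,np.round(w,4),np.round((q-[260,160])*4))
E
```

```text
div_b [0.7293 0.0572 0.042 ]
div_f [0.6255 0.0443 0.042 ]
lw_b [0.727  0.1556 0.048 ]
lw_f [0.5957 0.1368 0.048 ]
rw_b [ 0.7485 -0.0396  0.048 ]
rw_f [ 0.6204 -0.0566  0.048 ]
fl_l [0.721  0.1506 0.013 ]
fl_r [ 0.7451 -0.0362  0.013 ]
BL [0.5411 0.1309 0.008 ]
BR [ 0.5687 -0.0666  0.008 ]
TLo [0.5344 0.1307 0.112 ]
TRo [ 0.5602 -0.0663  0.112 ]
unitBL [0.6772 0.1627 0.    ]
(72, 50.5, 5) [0.6198 0.0911 0.013 ] [230. 335.]
(72, -50.5, 5) [ 0.6347 -0.0088  0.013 ] [418. 319.]
(182, 0, 34) [0.736  0.0573 0.042 ] [303. 130.]
(0, 0, 104) [0.556  0.0305 0.112 ] [344. 344.]
```

Emit:
arm_command([
  {"xyz": [-0.33,-2.5,0],"roll": 0},
  {"xyz": [-0.33,-2.8,0],"roll": 0},
  {"xyz": [-0.33,-2.8,0],"roll": 0},
  {"xyz": [-0.33,-2.8,0],"roll": 0},
  {"xyz": [-0.33,-2.8,0],"roll": 0},
  {"xyz": [-0.33,-2.8,0],"roll": 0},
  {"xyz": [-0.33,-2.5,0],"roll": 0},
  {"xyz": [-0.33,-1.5,0],"roll": 0},
  {"xyz": [0,0,0],"roll": 0},
  {"xyz": [0,0,0],"roll": 0},
])

```text
clock: 7.12
ee_pos: [0.6175, 0.0946, 0.1686]
tool_rot: [[-0.989, -0.146, -0.001], [-0.146, 0.989, 0.0], [0.001, 0.001, -1.0]]
ft_force: [1.1, 0.5, -1.3]
opening: 0.0405
grasp_force: 25.5
```

Emit:
arm_command([
  {"xyz": [0,-0.2,1],"roll": 0},
  {"xyz": [0,0,2],"roll": 0},
  {"xyz": [0,0,2.2],"roll": 0},
  {"xyz": [0,0,2.2],"roll": 0},
  {"xyz": [0,0,2.2],"roll": 0},
  {"xyz": [0,0,1.2],"roll": 0},
  {"xyz": [0,0,0.6],"roll": 0},
  {"xyz": [0,0,0.4],"roll": 0},
  {"xyz": [0,0,0.3],"roll": 0},
  {"xyz": [0,0,0.2],"roll": 0},
])

```text
clock: 7.95
ee_pos: [0.6187, 0.0932, 0.0471]
tool_rot: [[-0.989, -0.147, 0.002], [-0.147, 0.989, 0.0], [-0.002, -0.0, -1.0]]
ft_force: [-0.3, -0.3, -1.8]
opening: 0.0404
grasp_force: 25.5
```

Emit:
arm_command([
  {"xyz": [0,0,0.2],"roll": 0},
  {"xyz": [0,0,0.2],"roll": 0},
  {"xyz": [0,0,0.1],"roll": 0},
  {"xyz": [0,0,0.1],"roll": 0},
  {"xyz": [0,0,0.1],"roll": 0},
  {"xyz": [0,0,0.05],"roll": 0},
  {"xyz": [0,0,0],"roll": 0},
  {"xyz": [0,0,0],"roll": 0},
  {"xyz": [0,0,0],"roll": 0},
  {"xyz": [0,0,0],"roll": 0},
])

```text
clock: 8.78
ee_pos: [0.618, 0.093, 0.0389]
tool_rot: [[-0.989, -0.147, 0.0], [-0.147, 0.989, 0.0], [-0.0, 0.0, -1.0]]
ft_force: [-0.5, -0.2, -1.8]
opening: 0.0403
grasp_force: 25.5
```

Emit:
arm_command([
  {"xyz": [0,0,0.05],"roll": 0},
  {"xyz": [0,0,0.05],"roll": 0},
  {"xyz": [0,0,0.05],"roll": 0},
  {"xyz": [0,0,0],"roll": 0},
  {"xyz": [0,0,0],"roll": 0},
  {"xyz": [0,0,0],"roll": 0},
  {"xyz": [0,0,0],"roll": 0},
  {"xyz": [0,0,0],"roll": 0},
  {"xyz": [0,0,0],"roll": 0},
  {"xyz": [0,0,0],"roll": 0},
])

```text
clock: 9.62
ee_pos: [0.6183, 0.0931, 0.038]
tool_rot: [[-0.989, -0.147, 0.001], [-0.147, 0.989, 0.0], [-0.001, -0.0, -1.0]]
ft_force: [-1.8, -0.3, 6.1]
opening: 0.0408
grasp_force: 26.3
```

Emit:
arm_command([
  {"xyz": [0,0,0],"roll": 0},
  {"xyz": [0,0,0],"roll": 0},
  {"xyz": [0,0,0],"roll": 0},
  {"xyz": [0,0,0],"roll": 0},
  {"xyz": [0,0,-0.5],"roll": 0},
  {"xyz": [0,0,-1.5],"roll": 0},
  {"xyz": [0,0,-2.5],"roll": 0},
  {"xyz": [0,0,-3],"roll": 0},
  {"xyz": [0,0,-3],"roll": 0},
  {"xyz": [0,0,-3],"roll": 0},
], claw=0.3)

```text
clock: 10.45
ee_pos: [0.6177, 0.0931, 0.174]
tool_rot: [[-0.989, -0.147, 0.0], [-0.147, 0.989, 0.0], [-0.0, 0.0, -1.0]]
ft_force: [0.1, 0.0, 0.3]
opening: 0.0556
grasp_force: 0.0
```

Emit:
arm_command([
  {"xyz": [1.92,-2.95,0],"roll": 0},
  {"xyz": [1.92,-2.95,0],"roll": 0},
  {"xyz": [1.92,-2.95,0],"roll": 0},
  {"xyz": [1.92,-2.95,0],"roll": 0},
  {"xyz": [1.92,-2.95,0],"roll": 0},
  {"xyz": [1.92,-2.95,0],"roll": 0},
  {"xyz": [1.92,-2.95,0],"roll": 0},
  {"xyz": [1.92,-2.95,0],"roll": 0},
  {"xyz": [1.92,-2.95,0],"roll": 0},
  {"xyz": [1.92,-2.95,0],"roll": 0},
], claw=1)

```text
clock: 11.28
ee_pos: [0.4705, -0.2284, 0.1728]
tool_rot: [[-0.989, -0.147, 0.001], [-0.147, 0.989, -0.0], [-0.001, -0.001, -1.0]]
ft_force: [0.4, -0.5, -0.4]
opening: 0.0852
grasp_force: 0.0
```

```bash
python3 - <<'E'
from h import *
a=cap("top")["image"][170:340,270:510,::-1];b=cap("scene")["image"][190:360,280:490,::-1]
r=lambda im,w:cv2.resize(im,(w,300),interpolation=cv2.INTER_CUBIC)
cv2.imwrite("pics/m4.png",np.hstack([r(a,424),r(b,371)]))
o=robot.get_obs();print(o["ee_pos"])
E
```

```text
[ 0.46966712 -0.23093597  0.17267065]
```

View pics/m4.png

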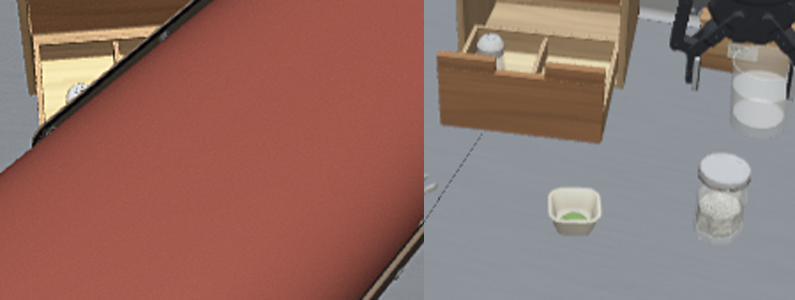

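The shaker stands upright in the left compartment at (490,45), and the gripper is over the jar at (723,195). I'm descending on the jar.

Emit:
arm_command([
  {"xyz": [-0.1,0.3,0.5],"roll": 0},
  {"xyz": [0,0,1.5],"roll": 0},
  {"xyz": [0,0,2],"roll": 0},
  {"xyz": [0,0,2],"roll": 0},
  {"xyz": [0,0,2],"roll": 0},
  {"xyz": [0,0,2],"roll": 0},
  {"xyz": [0,0,1.8],"roll": 0},
  {"xyz": [0,0,1],"roll": 0},
  {"xyz": [0,0,0.6],"roll": 0},
  {"xyz": [0,0,0],"roll": 0},
])

```text
clock: 12.22
ee_pos: [0.4717, -0.2226, 0.0373]
tool_rot: [[-0.989, -0.148, -0.001], [-0.148, 0.989, 0.001], [0.001, 0.001, -1.0]]
ft_force: [0.5, 0.7, 0.9]
opening: 0.0854
grasp_force: 0.0
```

Emit:
arm_command([
  {"xyz": [0,0,0],"roll": 0},
  {"xyz": [0,0,0],"roll": 0},
  {"xyz": [0,0,0],"roll": 0},
  {"xyz": [0,0,0],"roll": 0},
  {"xyz": [0,0,0],"roll": 0},
  {"xyz": [0,0,0],"roll": 0},
  {"xyz": [0,0,0],"roll": 0},
  {"xyz": [0,0,0],"roll": 0},
  {"xyz": [0,0,0],"roll": 0},
  {"xyz": [0,0,0],"roll": 0},
], claw=-1, squeeze=30)

```text
clock: 13.05
ee_pos: [0.4728, -0.2247, 0.0397]
tool_rot: [[-0.989, -0.147, 0.002], [-0.147, 0.989, -0.002], [-0.002, -0.002, -1.0]]
ft_force: [-0.2, -1.2, 5.5]
opening: 0.0527
grasp_force: 30.7
```

Emit:
arm_command([
  {"xyz": [0,0,-1],"roll": 0},
  {"xyz": [0,0,-2],"roll": 0},
  {"xyz": [0,0,-2.5],"roll": 0},
  {"xyz": [0,0,-2.5],"roll": 0},
  {"xyz": [0,0,-2.5],"roll": 0},
  {"xyz": [0,0,-2.5],"roll": 0},
  {"xyz": [0,0,-1.5],"roll": 0},
  {"xyz": [-1,1,0],"roll": 0},
  {"xyz": [-2,2,0],"roll": 0},
  {"xyz": [-2,2,0],"roll": 0},
])

```text
clock: 13.88
ee_pos: [0.5142, -0.1668, 0.1842]
tool_rot: [[-0.989, -0.145, 0.0], [-0.145, 0.989, 0.0], [-0.0, -0.0, -1.0]]
ft_force: [0.1, -0.7, -1.4]
opening: 0.0533
grasp_force: 32.1
```

Emit:
arm_command([
  {"xyz": [-2.1,2.1,0],"roll": 0},
  {"xyz": [-2.1,2.1,0],"roll": 0},
  {"xyz": [-2.1,2.1,0],"roll": 0},
  {"xyz": [-2.1,2.1,0],"roll": 0},
  {"xyz": [-2.1,2.1,0],"roll": 0},
  {"xyz": [-2,2.1,0],"roll": 0},
  {"xyz": [-1.2,1.2,0],"roll": 0},
  {"xyz": [-0.2,0.3,0],"roll": 0},
  {"xyz": [0,0,0],"roll": 0},
  {"xyz": [0,0,0],"roll": 0},
])

```text
clock: 14.72
ee_pos: [0.6303, -0.0074, 0.1833]
tool_rot: [[-0.989, -0.147, -0.001], [-0.147, 0.989, -0.0], [0.001, 0.0, -1.0]]
ft_force: [-0.4, 0.0, -2.7]
opening: 0.0523
grasp_force: 32.1
```

Emit:
arm_command([
  {"xyz": [0,0,1],"roll": 0},
  {"xyz": [0,0,2],"roll": 0},
  {"xyz": [0,0,2.2],"roll": 0},
  {"xyz": [0,0,2.2],"roll": 0},
  {"xyz": [0,0,2.2],"roll": 0},
  {"xyz": [0,0,1.2],"roll": 0},
  {"xyz": [0,0,0.7],"roll": 0},
  {"xyz": [0,0,0.4],"roll": 0},
  {"xyz": [0,0,0.3],"roll": 0},
  {"xyz": [0,0,0.2],"roll": 0},
])

```text
clock: 15.55
ee_pos: [0.6314, -0.0075, 0.0602]
tool_rot: [[-0.989, -0.147, 0.002], [-0.147, 0.989, -0.0], [-0.001, -0.0, -1.0]]
ft_force: [-0.6, -0.4, -0.8]
opening: 0.0528
grasp_force: 32.1
```

Emit:
arm_command([
  {"xyz": [0,0,0.1],"roll": 0},
  {"xyz": [0,0,0.1],"roll": 0},
  {"xyz": [0,0,0.1],"roll": 0},
  {"xyz": [0,0,0.1],"roll": 0},
  {"xyz": [0,0,0.05],"roll": 0},
  {"xyz": [0,0,0.05],"roll": 0},
  {"xyz": [0,0,0],"roll": 0},
  {"xyz": [0,0,0],"roll": 0},
  {"xyz": [0,0,0],"roll": 0},
  {"xyz": [0,0,0],"roll": 0},
])

```text
clock: 16.38
ee_pos: [0.6309, -0.0071, 0.0544]
tool_rot: [[-0.989, -0.147, 0.0], [-0.147, 0.989, 0.0], [-0.0, 0.0, -1.0]]
ft_force: [-0.4, -0.1, -1.7]
opening: 0.0524
grasp_force: 32.1
```

Emit:
arm_command([
  {"xyz": [0,0,0.05],"roll": 0},
  {"xyz": [0,0,0.05],"roll": 0},
  {"xyz": [0,0,0.05],"roll": 0},
  {"xyz": [0,0,0.05],"roll": 0},
  {"xyz": [0,0,0],"roll": 0},
  {"xyz": [0,0,0],"roll": 0},
  {"xyz": [0,0,0],"roll": 0},
  {"xyz": [0,0,0],"roll": 0},
  {"xyz": [0,0,0],"roll": 0},
  {"xyz": [0,0,0],"roll": 0},
])

```text
clock: 17.22
ee_pos: [0.6311, -0.0072, 0.0527]
tool_rot: [[-0.989, -0.147, 0.001], [-0.147, 0.989, -0.0], [-0.001, -0.0, -1.0]]
ft_force: [-1.8, -1.0, 5.4]
opening: 0.0527
grasp_force: 31.8
```

Emit:
arm_command([
  {"xyz": [0,0,0],"roll": 0},
  {"xyz": [0,0,0],"roll": 0},
  {"xyz": [0,0,0],"roll": 0},
  {"xyz": [0,0,0],"roll": 0},
  {"xyz": [0,0,-0.5],"roll": 0},
  {"xyz": [0,0,-1.5],"roll": 0},
  {"xyz": [0,0,-2.5],"roll": 0},
  {"xyz": [0,0,-3],"roll": 0},
  {"xyz": [0,0,-3],"roll": 0},
  {"xyz": [0,0,-3],"roll": 0},
], claw=0.55)

```text
clock: 18.05
ee_pos: [0.6306, -0.0071, 0.189]
tool_rot: [[-0.989, -0.147, 0.0], [-0.147, 0.989, 0.0], [-0.0, 0.0, -1.0]]
ft_force: [0.0, -0.2, -0.7]
opening: 0.066
grasp_force: 0.0
```

Emit:
arm_command([
  {"xyz": [1,0,0],"roll": 0},
  {"xyz": [2,0,0],"roll": 0},
  {"xyz": [2.5,0,0],"roll": 0},
  {"xyz": [2.5,0,0],"roll": 0},
  {"xyz": [2.5,0,0],"roll": 0},
  {"xyz": [2,0,0],"roll": 0},
  {"xyz": [1,0,0],"roll": 0},
  {"xyz": [0,0,2],"roll": 0},
  {"xyz": [0,0,2],"roll": 0},
  {"xyz": [0,0,2],"roll": 0},
], claw=-1)

```text
clock: 18.88
ee_pos: [0.4976, -0.0272, 0.1274]
tool_rot: [[-0.989, -0.147, 0.002], [-0.147, 0.989, -0.0], [-0.002, -0.001, -1.0]]
ft_force: [0.6, -0.0, -0.5]
opening: -0.0002
grasp_force: 0.0
```

```bash
python3 - <<'E'
from h import *
t=cap("top","pics/t5.png");s=cap("scene","pics/s5.png")
a=t["image"][:,:,::-1][150:400,200:520];b=s["image"][:,:,::-1][90:340,230:510]
r=lambda im,w:cv2.resize(im,(w,357),interpolation=cv2.INTER_CUBIC)
cv2.imwrite("pics/m5.png",np.hstack([r(a,400),r(b,400)]))
E
```

View pics/m5.png

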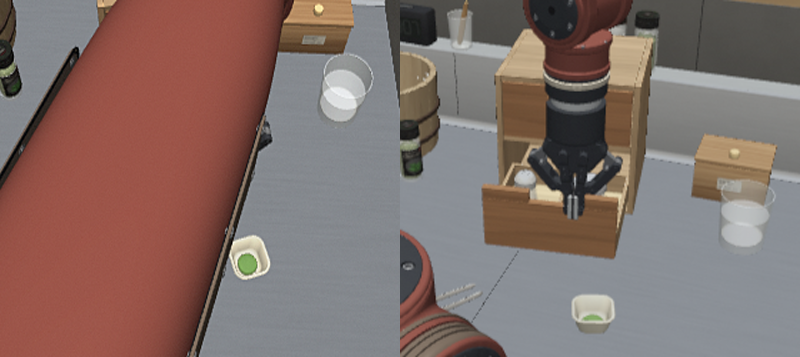

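The arm tool can't be tilted: its moves only roll about z. A vertical gripper body could foul the upper front, and in this view the fixed ring at about (575,80) sits wider than the body.

I'll push instead with one open finger's outer side leading. I'll roll 90° and open the claw so the knuckle, about 75–80 mm out, meets the drawer front below its top edge. The left half is clear of the dish, the tongs and the cut-out.

Emit:
arm_command([
  {"xyz": [0.83,1.96,0],"roll": 0},
  {"xyz": [0.83,1.96,0],"roll": 0},
  {"xyz": [0.83,1.96,0],"roll": 0},
  {"xyz": [0.83,1.96,0],"roll": 0},
  {"xyz": [0.83,1.96,0],"roll": 0},
  {"xyz": [0,0,0],"roll": 6.92},
  {"xyz": [0,0,0],"roll": 6.92},
  {"xyz": [0,0,0],"roll": 6.92},
  {"xyz": [0,0,0],"roll": 6.92},
  {"xyz": [0,0,0],"roll": 6.92},
], claw=1)

```text
clock: 19.82
ee_pos: [0.4424, 0.0639, 0.1291]
tool_rot: [[-0.895, 0.446, 0.002], [0.446, 0.895, -0.0], [-0.002, 0.001, -1.0]]
ft_force: [-0.5, 0.5, -0.2]
opening: 0.0857
grasp_force: 0.0
```

Emit:
arm_command([
  {"xyz": [0,0,0],"roll": 6.92},
  {"xyz": [0,0,0],"roll": 6.92},
  {"xyz": [0,0,0],"roll": 6.92},
  {"xyz": [0,0,0],"roll": 6.92},
  {"xyz": [0,0,0],"roll": 6.92},
  {"xyz": [0,0,0],"roll": 6.92},
  {"xyz": [0,0,0],"roll": 6.92},
  {"xyz": [0,0,0],"roll": 6.92},
  {"xyz": [0,0,0],"roll": 0},
  {"xyz": [0,0,0],"roll": 0},
])

```text
clock: 20.65
ee_pos: [0.4423, 0.0638, 0.1285]
tool_rot: [[-0.151, 0.988, 0.001], [0.988, 0.151, -0.0], [-0.0, 0.001, -1.0]]
ft_force: [-0.2, -0.1, 0.1]
opening: 0.0853
grasp_force: 0.0
```

```bash
python3 - <<'E'
from h import *
s=cap("scene","pics/s6.png");b=s["image"][:,:,::-1][90:310,230:510]
cv2.imwrite("pics/m6.png",cv2.resize(b,None,fx=2.7,fy=2.7,interpolation=cv2.INTER_CUBIC))
o=robot.get_obs();e=np.array(o["ee_pos"]);print(e,o["joint_pos"])
q=lambda p:np.round((proj(s,p)-[230,90])*2.7);print("TCP px",q(e))
ux=np.array([.989,.147,0])
for h in(.0,.05,.075,.1): print(h,[q(e+ux*d+[0,0,h]) for d in(.043,.057,.08)])
E
```

```text
[0.44224383 0.06384368 0.12826708] [-1.50953917e-01 -3.76038560e-01 -5.30218794e-01  1.41555697e+00
  7.53120412e-05  1.26736245e+00]
TCP px [182. 419.]
0.0 [array([196., 387.]), array([201., 377.]), array([208., 361.])]
0.05 [array([194., 328.]), array([199., 318.]), array([206., 303.])]
0.075 [array([193., 297.]), array([198., 288.]), array([205., 273.])]
0.1 [array([192., 266.]), array([197., 257.]), array([204., 242.])]
```

View pics/m6.png

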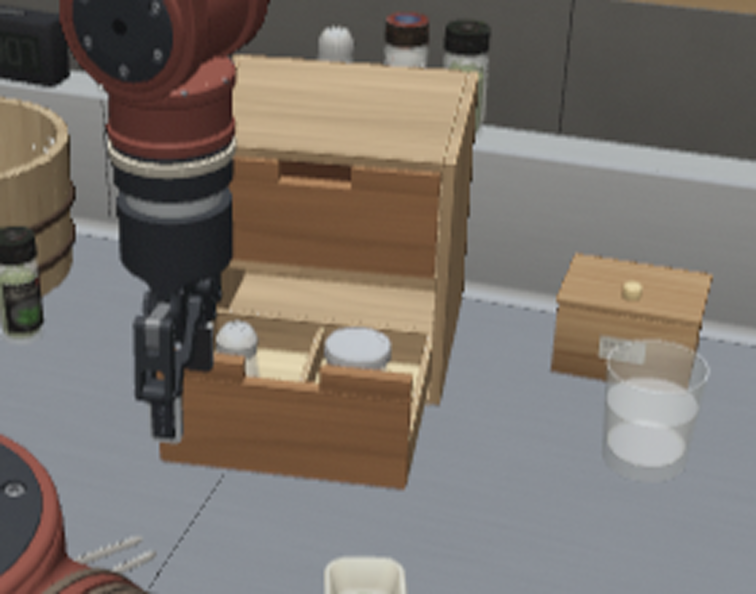

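The picture shows both items upright, the shaker dome at (236,340) and the jar lid at (357,345). The rolled gripper stands in front of the left half, with its finger tip at (165,438). I'll compute the knuckle height from the earlier profile picture.

```bash
python3 - <<'E'
from h import *
s=cap("scene")
e=np.array([.5430,.3435,.148]);uy=np.array([-.147,.989,0])
q=lambda p:np.round((proj(s,p)-[130,140])*2.5+[400,0])
print(q(e))
for h in(.013,.06,.08,.1,.12,.14): print(h,[q(e+uy*d+[0,0,h]) for d in(.08,.057,.043,-.043,-.057,-.08)])
E
```

```text
[566. 123.]
0.013 [array([478., 102.]), array([503., 104.]), array([518., 106.]), array([611., 115.]), array([626., 116.]), array([652., 119.])]
0.06 [array([469.,  53.]), array([494.,  56.]), array([510.,  57.]), array([605.,  65.]), array([620.,  67.]), array([646.,  69.])]
0.08 [array([465.,  32.]), array([491.,  34.]), array([506.,  35.]), array([602.,  44.]), array([618.,  45.]), array([644.,  47.])]
0.1 [array([461.,  10.]), array([487.,  12.]), array([502.,  14.]), array([599.,  22.]), array([615.,  23.]), array([641.,  25.])]
0.12 [array([457., -12.]), array([483., -10.]), array([498.,  -9.]), array([596.,  -1.]), array([612.,   0.]), array([639.,   3.])]
0.14 [array([453., -35.]), array([479., -33.]), array([495., -31.]), array([593., -24.]), array([609., -22.]), array([636., -20.])]
```

Emit:
arm_command([
  {"xyz": [0,0,1],"roll": 0},
  {"xyz": [0,0,2],"roll": 0},
  {"xyz": [0,0,2],"roll": 0},
  {"xyz": [0,0,2],"roll": 0},
  {"xyz": [0,0,2],"roll": 0},
  {"xyz": [0,0,1.5],"roll": 0},
  {"xyz": [0,0,1.2],"roll": 0},
  {"xyz": [0,0,0.6],"roll": 0},
  {"xyz": [0,0,0.2],"roll": 0},
  {"xyz": [0,0,0],"roll": 0},
])

```text
clock: 21.58
ee_pos: [0.4416, 0.0639, 0.002]
tool_rot: [[-0.148, 0.989, -0.001], [0.989, 0.148, 0.0], [0.0, -0.001, -1.0]]
ft_force: [-0.1, -0.5, 0.7]
opening: 0.0852
grasp_force: 0.0
```

Emit:
arm_command([
  {"xyz": [0,0.3,0],"roll": 0},
  {"xyz": [0,0.4,0],"roll": 0},
  {"xyz": [0,0.4,0],"roll": 0},
  {"xyz": [0,0.3,0],"roll": 0},
  {"xyz": [0,0.3,0],"roll": 0},
  {"xyz": [0,0.3,0],"roll": 0},
  {"xyz": [0,0.3,0],"roll": 0},
  {"xyz": [0,0.4,0],"roll": 0},
  {"xyz": [0,0.4,0],"roll": 0},
  {"xyz": [0,0.4,0],"roll": 0},
])

```text
clock: 22.42
ee_pos: [0.4766, 0.0691, 0.0022]
tool_rot: [[-0.148, 0.989, -0.001], [0.989, 0.148, 0.0], [0.0, -0.001, -1.0]]
ft_force: [-2.9, 0.1, 0.9]
opening: 0.0852
grasp_force: 0.0
```

Emit:
arm_command([
  {"xyz": [0,0.4,0],"roll": 0},
  {"xyz": [0,0.4,0],"roll": 0},
  {"xyz": [0,0.5,0],"roll": 0},
  {"xyz": [0,0.5,0],"roll": 0},
  {"xyz": [0,0.5,0],"roll": 0},
  {"xyz": [0,0.5,0],"roll": 0},
  {"xyz": [0,0.5,0],"roll": 0},
  {"xyz": [0,0.5,0],"roll": 0},
  {"xyz": [0,0.5,0],"roll": 0},
  {"xyz": [0,0.5,0],"roll": 0},
])

```text
clock: 23.25
ee_pos: [0.5244, 0.0762, 0.0022]
tool_rot: [[-0.148, 0.989, -0.0], [0.989, 0.148, 0.0], [0.0, -0.0, -1.0]]
ft_force: [-1.5, -0.6, -0.0]
opening: 0.0849
grasp_force: 0.0
```

Emit:
arm_command([
  {"xyz": [0,0.5,0],"roll": 0},
  {"xyz": [0,0.5,0],"roll": 0},
  {"xyz": [0,0.5,0],"roll": 0},
  {"xyz": [0,0.5,0],"roll": 0},
  {"xyz": [0,0.5,0],"roll": 0},
  {"xyz": [0,0.5,0],"roll": 0},
  {"xyz": [0,0.4,0],"roll": 0},
  {"xyz": [0,0.3,0],"roll": 0},
  {"xyz": [0,0.2,0],"roll": 0},
  {"xyz": [0,0.1,0],"roll": 0},
])

```text
clock: 24.08
ee_pos: [0.5638, 0.0821, 0.0023]
tool_rot: [[-0.148, 0.989, 0.0], [0.989, 0.148, 0.0], [0.0, 0.0, -1.0]]
ft_force: [-1.9, -0.4, -0.2]
opening: 0.0849
grasp_force: 0.0
```

```bash
python3 - <<'E'
from h import *
s=cap("scene","pics/s7.png");b=s["image"][:,:,::-1][90:290,260:460]
cv2.imwrite("pics/m7.png",cv2.resize(b,None,fx=3,fy=3,interpolation=cv2.INTER_CUBIC))
print(robot.get_obs()["ft_force"],robot.get_obs()["ee_pos"])
E
```

```text
[-1.50252885 -0.19186316 -0.44415005] [0.56388751 0.08211038 0.00237823]
```

Emit:
arm_command([
  {"xyz": [0,0.3,0],"roll": 0},
  {"xyz": [0,0.3,0],"roll": 0},
  {"xyz": [0,0.3,0],"roll": 0},
  {"xyz": [0,0.3,0],"roll": 0},
  {"xyz": [0,0.3,0],"roll": 0},
  {"xyz": [0,0.3,0],"roll": 0},
  {"xyz": [0,0.3,0],"roll": 0},
  {"xyz": [0,0.3,0],"roll": 0},
  {"xyz": [0,0.2,0],"roll": 0},
  {"xyz": [0,0.1,0],"roll": 0},
])

```text
clock: 24.97
ee_pos: [0.5906, 0.086, 0.0023]
tool_rot: [[-0.148, 0.989, 0.0], [0.989, 0.148, 0.0], [0.0, 0.0, -1.0]]
ft_force: [-2.7, -0.7, 0.6]
opening: 0.0856
grasp_force: 0.0
```

Emit:
arm_command([
  {"xyz": [0,0.15,0],"roll": 0},
  {"xyz": [0,0.15,0],"roll": 0},
  {"xyz": [0,0.15,0],"roll": 0},
  {"xyz": [0,0.1,0],"roll": 0},
  {"xyz": [0,0.1,0],"roll": 0},
  {"xyz": [0,0.1,0],"roll": 0},
  {"xyz": [0,0.1,0],"roll": 0},
  {"xyz": [0,0.1,0],"roll": 0},
  {"xyz": [0,0.1,0],"roll": 0},
  {"xyz": [0,0,0],"roll": 0},
])

```text
clock: 25.8
ee_pos: [0.6009, 0.0876, 0.0023]
tool_rot: [[-0.148, 0.989, 0.0], [0.989, 0.148, 0.0], [0.0, 0.0, -1.0]]
ft_force: [-1.2, -0.8, -0.1]
opening: 0.0854
grasp_force: 0.0
```

Emit:
arm_command([
  {"xyz": [0,0.1,0],"roll": 0},
  {"xyz": [0,0.1,0],"roll": 0},
  {"xyz": [0,0.1,0],"roll": 0},
  {"xyz": [0,0.1,0],"roll": 0},
  {"xyz": [0,0.1,0],"roll": 0},
  {"xyz": [0,0.05,0],"roll": 0},
  {"xyz": [0,0.05,0],"roll": 0},
  {"xyz": [0,0,0],"roll": 0},
  {"xyz": [0,0,0],"roll": 0},
  {"xyz": [0,0,0],"roll": 0},
])

```text
clock: 26.63
ee_pos: [0.6066, 0.0885, 0.0023]
tool_rot: [[-0.148, 0.989, 0.0], [0.989, 0.148, 0.0], [0.0, 0.0, -1.0]]
ft_force: [-0.3, -0.4, -0.1]
opening: 0.0856
grasp_force: 0.0
```

Emit:
arm_command([
  {"xyz": [0,0.1,0],"roll": 0},
  {"xyz": [0,0.1,0],"roll": 0},
  {"xyz": [0,0.05,0],"roll": 0},
  {"xyz": [0,0.05,0],"roll": 0},
  {"xyz": [0,0.05,0],"roll": 0},
  {"xyz": [0,0.05,0],"roll": 0},
  {"xyz": [0,0,0],"roll": 0},
  {"xyz": [0,0,0],"roll": 0},
  {"xyz": [0,0,0],"roll": 0},
  {"xyz": [0,0,0],"roll": 0},
])

```text
clock: 27.47
ee_pos: [0.6106, 0.0891, 0.0023]
tool_rot: [[-0.148, 0.989, 0.0], [0.989, 0.148, 0.0], [0.0, 0.0, -1.0]]
ft_force: [-1.4, -0.4, 0.4]
opening: 0.0855
grasp_force: 0.0
```

Emit:
arm_command([
  {"xyz": [0,0.1,0],"roll": 0},
  {"xyz": [0,0.1,0],"roll": 0},
  {"xyz": [0,0.05,0],"roll": 0},
  {"xyz": [0,0.05,0],"roll": 0},
  {"xyz": [0,0.05,0],"roll": 0},
  {"xyz": [0,0.05,0],"roll": 0},
  {"xyz": [0,0,0],"roll": 0},
  {"xyz": [0,0,0],"roll": 0},
  {"xyz": [0,0,0],"roll": 0},
  {"xyz": [0,0,0],"roll": 0},
])

```text
clock: 28.3
ee_pos: [0.612, 0.0897, 0.0015]
tool_rot: [[-0.148, 0.989, -0.005], [0.989, 0.148, -0.0], [0.001, -0.005, -1.0]]
ft_force: [-14.4, -1.6, 5.1]
opening: 0.0852
grasp_force: 0.0
```

A firm stop at 14 N. I'm backing off to check that it is flush.

Emit:
arm_command([
  {"xyz": [0,-0.5,0],"roll": 0},
  {"xyz": [0,-1,0],"roll": 0},
  {"xyz": [0,-1.5,0],"roll": 0},
  {"xyz": [0,-2,0],"roll": 0},
  {"xyz": [0,-2,0],"roll": 0},
  {"xyz": [0,-2,0],"roll": 0},
  {"xyz": [0,-1.5,0],"roll": 0},
  {"xyz": [0,0,-2],"roll": 0},
  {"xyz": [0,0,-3],"roll": 0},
  {"xyz": [0,0,-3],"roll": 0},
])

```text
clock: 29.13
ee_pos: [0.5098, 0.0742, 0.0828]
tool_rot: [[-0.148, 0.989, -0.001], [0.989, 0.148, 0.0], [0.0, -0.001, -1.0]]
ft_force: [2.0, 0.9, 0.4]
opening: 0.0852
grasp_force: 0.0
```

Emit:
arm_command([
  {"xyz": [2,0,-3],"roll": 0},
  {"xyz": [3.5,0,-1],"roll": 0},
  {"xyz": [3.5,0,0],"roll": 0},
  {"xyz": [3.5,0,0],"roll": 0},
  {"xyz": [3.5,0,0],"roll": 0},
  {"xyz": [3.5,0,0],"roll": 0},
  {"xyz": [3.5,0,0],"roll": 0},
  {"xyz": [3.5,0,0],"roll": 0},
  {"xyz": [3.5,0,0],"roll": 0},
  {"xyz": [2,0,0],"roll": 0},
])

```text
clock: 29.97
ee_pos: [0.4626, 0.394, 0.1226]
tool_rot: [[-0.149, 0.989, 0.001], [0.989, 0.149, 0.002], [0.001, 0.001, -1.0]]
ft_force: [-0.1, 0.4, -0.3]
opening: 0.0857
grasp_force: 0.0
```

```bash
python3 - <<'E'
from h import *
t=cap("top","pics/t8.png");s=cap("scene","pics/s8.png")
a=t["image"][:,:,::-1][140:260,260:420];b=s["image"][:,:,::-1][130:280,270:430]
r=lambda im:cv2.resize(im,(400,int(im.shape[0]*400/im.shape[1])),interpolation=cv2.INTER_CUBIC)
a,b=r(a),r(b);m=np.zeros((600,800,3),np.uint8);m[:a.shape[0],:400]=a;m[:b.shape[0],400:]=b
w=cv2.resize(t["image"][:,:,::-1][130:400,160:520],(266,200));m[390:590,:266]=w
w=cv2.resize(s["image"][:,:,::-1][150:350,180:500],(320,200));m[390:590,400:720]=w
cv2.imwrite("pics/m8.png",m)
E
```

```text
(no output)
```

View pics/m8.png

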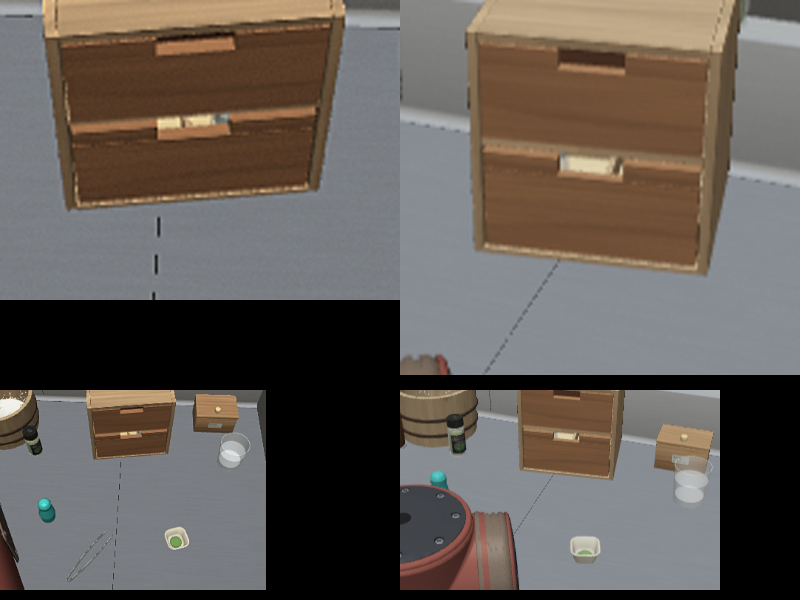

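The lower front looks flush inside the frame, with the light bottom rail visible beneath it around (200,198), and the bystanders are in place. I'll measure any protrusion from the rail's visible height, which should be 8 mm if it is flush.

```bash
python3 - <<'E'
from h import *
for n in("top","scene"):
    c=cap(n);im=c["image"].astype(int)
    ex=np.array([.99,.14,0]);ey=np.array([-.14,.99,0])
    for y in(-.06,0,.06):
        p=np.array([.692,.051,0])+ey*y;u,v0=proj(c,p);v8=proj(c,p+[0,0,.008])[1];v8p=proj(c,p+[0,0,.008]-ex*.005)[1]
        u=int(round(u));r=range(int(v8)-6,int(v0)+6)
        print(n,u,"pred rail bottom %.1f top flush %.1f  5mm out %.1f"%(v0,v8,v8p));print([(v,*im[v,u-2:u+3].mean(0).astype(int)) for v in r])
E
```

```text
top 364 pred rail bottom 217.9 top flush 215.9  5mm out 217.7
[(209, np.int64(85), np.int64(58), np.int64(37)), (210, np.int64(86), np.int64(57), np.int64(38)), (211, np.int64(88), np.int64(60), np.int64(38)), (212, np.int64(85), np.int64(58), np.int64(36)), (213, np.int64(83), np.int64(56), np.int64(36)), (214, np.int64(78), np.int64(50), np.int64(31)), (215, np.int64(117), np.int64(89), np.int64(63)), (216, np.int64(177), np.int64(146), np.int64(108)), (217, np.int64(97), np.int64(80), np.int64(61)), (218, np.int64(114), np.int64(110), np.int64(106)), (219, np.int64(120), np.int64(127), np.int64(134)), (220, np.int64(120), np.int64(124), np.int64(129)), (221, np.int64(121), np.int64(125), np.int64(130)), (222, np.int64(120), np.int64(124), np.int64(129))]
top 338 pred rail bottom 220.0 top flush 217.9  5mm out 219.8
[(211, np.int64(82), np.int64(55), np.int64(36)), (212, np.int64(85), np.int64(57), np.int64(38)), (213, np.int64(84), np.int64(57), np.int64(37)), (214, np.int64(83), np.int64(57), np.int64(37)), (215, np.int64(82), np.int64(54), np.int64(35)), (216, np.int64(78), np.i
[... 2953 characters left out ...]
108), np.int64(78), np.int64(53)), (225, np.int64(107), np.int64(76), np.int64(52)), (226, np.int64(108), np.int64(77), np.int64(52)), (227, np.int64(108), np.int64(77), np.int64(53)), (228, np.int64(114), np.int64(83), np.int64(58)), (229, np.int64(155), np.int64(129), np.int64(99)), (230, np.int64(178), np.int64(155), np.int64(124)), (231, np.int64(138), np.int64(116), np.int64(88)), (232, np.int64(134), np.int64(121), np.int64(108)), (233, np.int64(135), np.int64(137), np.int64(141)), (234, np.int64(135), np.int64(140), np.int64(147)), (235, np.int64(136), np.int64(141), np.int64(148)), (236, np.int64(136), np.int64(141), np.int64(147)), (237, np.int64(135), np.int64(140), np.int64(146))]
```

The rail shows at its full height in both views, so the front is flush. The robot is clear of everything, so I'm handing in.

```bash
python3 -c "
from workcell import robot
print(robot.close_job())"
```

```text
the job is handed in; nothing more can be done
None
```

The job is handed in: the shaker is in the left compartment and the jar in the right, the drawer measures flush in both camera views, and the other things look untouched, but with the drawer shut I couldn't confirm that both still stand upright, and since the tool cannot tilt I pushed it shut with the side of an open finger.

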